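Load angle brackets into a gravity chute, all the same way up

ROBOT

A 6-joint arm with a two-finger parallel gripper is mounted at the origin on the work surface. World frame = base frame: x ahead of the robot, y to its left, z up, the work surface at z = 0. Lengths are in m, angles in rad, forces in N, time in s.
With the tool pointing down it reaches from about 0.3 to 0.775 m from the base axis. Payload 14.6 kg.
Tool frame: the origin (TCP) lies on the mounting face of the last link; the fingertips stand 199 mm ahead of it and the grasp point (between the pads) lies 180 mm ahead of it; z points along the fingers, y is the line along which they close (so a half turn about z gives the same grasp; the last joint's range is limited). The gripper opens to 94 mm and grips with 3 to 60 N. Pads are 16 mm wide; open, the fingers measure 119 mm over their backs; the gripper's body (75 mm by 177 mm) begins 78 mm behind the grasp point.
Start: joints at [1.071, 0.3, 1.521, -0, 1.321, -0.067], TCP at [0.231, 0.499, 0.405] pointing down, gripper open.
Joint ranges: [-3.03, 3.03], [-0.79, 2.21], [0.23, 2.52], [-1.04, 4.18], [0, 3.07], [-2.55, 2.55]. Speed limits (rad/s): [2.22, 2.22, 2.57, 3.14, 3.14, 3.14].

INTERFACE

Orientations are given as [roll, pitch, yaw] about the fixed x, y, z axes, in that order (R = Rz(yaw) Ry(pitch) Rx(roll)).
In Python, from station import telemetry, cams, workorder, finder gives the robot as it stands.
- The arm moves only by the tool jog_arm, never from a script. Its argument "rows" is a list of rows, each an object with "gripper": the finger opening in m, from 0 to 0.094; "slide": the shift along the tool's x, y, z in m, a list of three; "spin": the turn about the tool's z in rad. In form: [{"gripper": gripper, "slide": [tx, ty, tz], "spin": spin}, ...]. A call has 1 to 8 rows; each row is the pose to reach, as a shift and turn from the pose commanded when the call began, along the tool's axes at that moment; what a row does not reach only later rows make up. A row lasts 1/10 s, in which the tool goes at most 50 mm and 8.59 degrees, less where a joint would pass 70% of its speed; a pose out of reach is approached as far as the arm can. A call with a gripper value outside its range is refused whole. The fingers move at their own pace and stop on an object; "squeeze" is the grip in N (left out, the last holds). Time passes only in rows, so rows that repeat a pose let the fingers close. It gives the time, the measured TCP pose, the force, the opening and the grip force at its end, in the units of the state.
- telemetry.get_obs(): the state, without advancing time (a new reading comes with each control period).
- cams.camera(name): name is "scene" or "top" or "wrist"; returns (picture, depth): 384x512x3 uint8, red, green, blue; 384x512 float32, m along the optical axis (not along the pixel's ray), 0 where there is no reading.
- cams.camera_info(name): a dict with "camera_matrix" (3x3 intrinsics, pixels), "k1" (the pictures are not rectified: a ray, as slopes to the right and down, at radius r is drawn at 1 + k1 r^2 times it, then the intrinsics apply), "R" (3x3) and "t" (3): a world point X has camera coordinates R X + t; the wrist camera has in their place "tool_from_camera" (4x4, takes a point from camera to tool coordinates, whose origin is the TCP and whose axes are the flange's). Camera axes: x right, y down, z forward; pixel columns grow to the right and rows downward; lengths in m; the calibration is good to about 2 mm. A picture is of the moment at which its call begins: read the wrist's pose just before it. camera_info takes no time and is no camera call.
- workorder.hand_in(): hands the job in; it is judged then, once.
Trained networks look in the newest picture that a camera, given by its name, has taken for a name from the list of things; names that differ only in an ending like _2 or _b are one class to them, and where a whole thing is asked for, a point or a joint stands for the part that bears it (a point fixed in the world has none). Each returns a list of dicts, best first, with "confidence" (0 to 1); they miss things now and then, are a little off and sometimes report something else, mostly with a low value. They report only what shows in the picture. A call takes as long as a camera call. They do not tell look-alikes from the thing itself.
- finder.find_in(target, camera): "point" ([x, y, z] in m, in world coordinates, good to about 4 mm: the middle of the surface that is visible of it).
- finder.masks_of(target, camera): "region" (384x512 bool, what is visible of it).
The state is a dict: "time_s": time; "qpos": joint angles; "joint_vel": joint speeds; "tau": joint torques, N m; "ee_pos": TCP position; "eef_rot": TCP orientation; "force": force on the tool from outside, world axes, zero at the start; "moment": the same for the moment, N m; "grip_width": finger opening in m; "grip_force": force on a finger pad.
Only numpy, scipy, OpenCV 4.12 (cv2) and the standard library are available. Lean on these libraries where they do the work, as an engineer would, in place of code of your own. Each camera call takes 0.05 s, during which the arm holds its last target. There are 200 camera calls.

TASK

Push the stop gate at the foot of the sloping chute fully shut, then load the two steel angle brackets into the top of the chute one after the other, so that each slides down and lies flat on its long leg, with the short leg leading at the downhill end and sticking up out of the chute. The first must rest against the gate and the second right behind it; leave the tape, the hammer and the flat bar where they are.

Things in the scene. Friction and masses are not known exactly. Their poses are not given: they have to be found in the camera images.
- bracket_a: One of two equal steel L brackets, 0.32 kg, 6 mm plate: long leg 100 x 50 mm, short leg 50 wide, tip 45 mm from the long leg's back. Starts standing on its short leg. Origin: corner end, outer face of the short leg, mid thickness and width of the long leg. +z up the long leg (free end at 100 mm); +x the side the short leg sticks out (back at x = -3); y the 50 mm width.
- bracket_b: The other bracket, identical to bracket_a and with the same axes; it starts on the other side of the chute and faces roughly the opposite way. Each has its short leg facing sideways at first (yaw near +90 or -90 degrees, within about 45). The two may be loaded in either order.
- chute: Fixed grey stand. Origin on the bench straight below the chute's top edge (mouth); x is level, the way the chute descends (away from the robot within 12 degrees), z up. Base plate 150 x 110 x 8 mm from x = 0 to 150; legs from x = 20 mm on, so nothing stands on the robot's side of the mouth.
- trough: Fixed open aluminium channel sloping down at 57 deg (1.0 rad). Origin: centre of its floor's upper edge (mouth), on the floor surface, 230 mm above the bench. +x down the slope, z square to the floor, up, y across. 220 mm long, 60 wide inside, side walls 25 high, 3 thick; floor 4 thick, slippery: brackets slide down by themselves. Both ends open; the shut gate stops parts at x = 221.
- gate (a joint): Slide of the stop gate, a steel plate that moves level across the foot of the trough: 0 = fully open (the plate off to the trough's +y side), 0.070 m = fully shut. It starts 0 to 0.012 m along, so open. It moves along the chute's -y as it shuts; it takes about 3 N and stays where it is left.
- gate_handle (a point): Point on the axis of the gate's black upright handle post (16 mm diameter, 70 mm tall), 15 mm below its top 45 mm above the steel bar that carries it and 102 mm above the bench. It moves with the gate; at the start it is up to 170 mm to the +y side of the trough's middle, with the gate shut 100 mm.
- stop (a point): Point on the middle of the trough's floor at its foot, where the shut gate stops parts (trough x = 221 mm). A rightly loaded bracket has its +x along the trough's +z and its +z along the trough's -x; the first has its origin about here, 3 mm above the floor, the second 100 mm up the slope.
- tape: Bystander: roll of paper tape lying flat, 104 mm across, 25 mm high; origin at the centre of its underside.
- flatbar: Bystander: steel flat bar 160 x 40 x 8 mm lying on the bench, long along its x; origin at the centre of its underside.
- hammer: Bystander: hammer lying on the bench along its x; origin on its underside.
There are look-alikes about, which are no part of the job. Leave any brown look-alike of the bracket_a alone.

How it is judged:
On the way, in this order (a step that is already met when the one before it is completed fails the run):
1. the gate is shut (within 10 mm) (value of joint gate above 0.06 m), for 0.2 s.
2. one bracket lies the right way up against the shut gate (value of joint gate above 0.06 m and ((y of bracket_a in the frame of trough between -0.02 and 0.02 m and z of bracket_a in the frame of trough between -0.004 and 0.012 m and angle between the x axis of bracket_a and the z axis of trough, either way round below 0.15 rad and angle between the z axis of bracket_a and the x axis of trough, either way round below 0.15 rad and angle between bracket_a's own x axis and vertical below 1.3 rad and angle between bracket_a's own z axis and vertical below 1 rad and linear speed of bracket_a below 0.02 m/s and x of bracket_a in the frame of trough above 0.208 m) or (y of bracket_b in the frame of trough between -0.02 and 0.02 m and z of bracket_b in the frame of trough between -0.004 and 0.012 m and angle between the x axis of bracket_b and the z axis of trough, either way round below 0.15 rad and angle between the z axis of bracket_b and the x axis of trough, either way round below 0.15 rad and angle between bracket_b's own x axis and vertical below 1.3 rad and angle between bracket_b's own z axis and vertical below 1 rad and linear speed of bracket_b below 0.02 m/s and x of bracket_b in the frame of trough above 0.208 m))), for 0.2 s.
At the end, for the whole second after the job is handed in: The gate is shut (within 10 mm) and both brackets lie at rest in the trough, long leg flat on the floor (back within about 9 mm of it, straight within 0.15 rad), short leg downhill and upward: one against the gate (within 13 mm), the other right behind it (within about 15 mm) (value of joint gate above 0.06 m and (((y of bracket_a in the frame of trough between -0.02 and 0.02 m and z of bracket_a in the frame of trough between -0.004 and 0.012 m and angle between the x axis of bracket_a and the z axis of trough, either way round below 0.15 rad and angle between the z axis of bracket_a and the x axis of trough, either way round below 0.15 rad and angle between bracket_a's own x axis and vertical below 1.3 rad and angle between bracket_a's own z axis and vertical below 1 rad and linear speed of bracket_a below 0.02 m/s and x of bracket_a in the frame of trough above 0.208 m) and (y of bracket_b in the frame of trough between -0.02 and 0.02 m and z of bracket_b in the frame of trough between -0.004 and 0.012 m and angle between the x axis of bracket_b and the z axis of trough, either way round below 0.15 rad and angle between the z axis of bracket_b and the x axis of trough, either way round below 0.15 rad and angle between bracket_b's own x axis and vertical below 1.3 rad and angle between bracket_b's own z axis and vertical below 1 rad and linear speed of bracket_b below 0.02 m/s and x of bracket_b in the frame of trough between 0.106 and 0.13 m)) or ((y of bracket_b in the frame of trough between -0.02 and 0.02 m and z of bracket_b in the frame of trough between -0.004 and 0.012 m and angle between the x axis of bracket_b and the z axis of trough, either way round below 0.15 rad and angle between the z axis of bracket_b and the x axis of trough, either way round below 0.15 rad and angle between bracket_b's own x axis and vertical below 1.3 rad and angle between bracket_b's own z axis and vertical below 1 rad and linear speed of bracket_b below 0.02 m/s and x of bracket_b in the frame of trough above 0.208 m) and (y of bracket_a in the frame of trough between -0.02 and 0.02 m and z of bracket_a in the frame of trough between -0.004 and 0.012 m and angle between the x axis of bracket_a and the z axis of trough, either way round below 0.15 rad and angle between the z axis of bracket_a and the x axis of trough, either way round below 0.15 rad and angle between bracket_a's own x axis and vertical below 1.3 rad and angle between bracket_a's own z axis and vertical below 1 rad and linear speed of bracket_a below 0.02 m/s and x of bracket_a in the frame of trough between 0.106 and 0.13 m)))); the robot touches nothing.
It fails at once if the tape is moved more than 40 mm (distance of tape from where it was at the start of the episode above 0.04 m).
It fails at once if the flat bar is moved more than 40 mm (distance of flatbar from where it was at the start of the episode above 0.04 m).
It fails at once if the hammer is moved more than 40 mm (distance of hammer from where it was at the start of the episode above 0.04 m).
It also fails if it takes over 72 s, if anything falls off the work surface, if the arm or the gripper's body presses on something with over 40 N, if the wrist force passes 120 N, or if a joint passes its speed limit or range.

## Working session

There is one attempt and no reset: what is moved stays moved. The work goes in short steps, Python scripts to look and compute and a tool call to move; the robot and the scene stay as the last step left them, time stands still between calls to the robot, and variables do not carry over. Pictures are saved under pics/ and viewed, at most 10 in all, crops included, and the job is handed in when it is done.

Besides the shell and the picture viewer there is one more tool, called after ">>>" as name(argument=value, ...), one argument or row to a line, values as JSON. jog_arm: Moves the arm, as the interface text tells. Its arguments: {"type":"object","properties":{"rows":{"type":"array","items":{"type":"object","properties":{"gripper":{"type":"number"},"slide":{"type":"array","items":{"type":"number"}},"spin":{"type":"number"}}}},"squeeze":{"type":"number"}},"required":["rows"]}

```bash
mkdir -p pics; ls
cat > h.py <<'E'
import numpy as np, cv2
from station import telemetry, cams, workorder, finder
from scipy.spatial.transform import Rotation as Ro
def save(n,im): cv2.imwrite('pics/'+n+'.png',cv2.cvtColor(im,cv2.COLOR_RGB2BGR))
def cloud(name,d,obs=None):
    ci=cams.camera_info(name);K=np.array(ci['camera_matrix']);k=ci['k1']
    v,u=np.mgrid[:384,:512].astype(np.float32)
    p=np.stack([u.ravel(),v.ravel()],1)[:,None]
    q=cv2.undistortPoints(p.astype(np.float64),K,np.array([k,0,0,0,0.]))[:,0]
    P=np.c_[q,np.ones(len(q))]*d.ravel()[:,None]
    if name=='wrist':
        T=np.array(ci['tool_from_camera']);P=P@T[:3,:3].T+T[:3,3]
        R=Ro.from_euler('xyz',obs['eef_rot']).as_matrix();P=P@R.T+obs['ee_pos']
    else: P=(P-np.array(ci['t']))@np.array(ci['R'])
    P=P.reshape(384,512,3);P[d==0]=np.nan
    return P
E
python3 - <<'E'
from h import *
o=telemetry.get_obs();print(o)
ims=[]
for n in ['scene','top']:
    im,d=cams.camera(n);np.savez(n+'0.npz',im=im,d=d);save(n+'0',im)
    P=cloud(n,d);ci=cams.camera_info(n);print(n,-np.array(ci['R']).T@np.array(ci['t']),ci['k1'])
    for t in ['bracket_a','chute','trough','gate_handle','tape','flatbar','hammer']:
        for r in finder.find_in(t,n): print(n,t,np.round(r['point'],3),round(r['confidence'],2))
E
```

```text
pics
{'time_s': 0.0, 'qpos': array([ 1.07137823e+00,  3.00448265e-01,  1.52157114e+00,  8.88961397e-06,
        1.32071367e+00, -6.66124400e-02]), 'joint_vel': array([ 0.00013736,  0.00110749, -0.00036553, -0.000284  , -0.00020642,
        0.00102524]), 'tau': array([-3.03390516e-03, -5.31799901e+01, -3.52734876e+01,  7.07216584e-02,
        2.44917726e-02, -1.08624711e-04]), 'ee_pos': array([0.2306719 , 0.49925075, 0.40410294]), 'eef_rot': array([-3.14045534e+00, -8.45013352e-05,  2.70878474e+00]), 'force': array([-0.03602951, -0.29399872,  0.29980325]), 'moment': array([-0.03221693,  0.0433783 ,  0.00456979]), 'grip_force': 0.0, 'grip_width': 0.09387975027370012}
scene [ 1.22480878 -0.21166595  0.96372852] -0.05911075000611264
scene bracket_a [0.536 0.203 0.051] 0.81
scene bracket_a [0.453 0.231 0.059] 0.78
scene bracket_a [0.34  0.259 0.026] 0.74
scene bracket_a [ 0.482 -0.26   0.055] 0.54
scene chute [ 0.614 -0.08   0.076] 0.6
scene trough [ 0.578 -0.084  0.144] 0.62
scene gate_handle [ 0.687 -0.002  0.057] 0.92
scene gate_handle [0.396 0.485 0.023] 0.67
scene tape [ 0.685 -0.309  0.024] 0.73
scene flatbar [0.663 0.381 0.005] 0.87
scene hammer [0.392 0.482 0.025] 0.55
top [0.40173932 0.062919   1.50145965] -0.12222680819496015
top bracket_a [ 0.456 -0.257  0.008] 0.68
top bracket_a [0.52  0.222 0.008] 0.67
top bracket_a [0.33  0.249 0.006] 0.67
top chute [ 0.608 -0.067  0.061] 0.62
top trough [ 0.576 -0.088  0.154] 0.79
top trough [ 0.454 -0.261  0.005] 0.45
top gate_handle [ 0.677 -0.018  0.058] 0.64
top tape [ 0.681 -0.306  0.027] 0.52
top flatbar [0.652 0.381 0.007] 0.85
top hammer [0.36  0.485 0.028] 0.85
```

Run:
```python
from h import *
a=np.load('scene0.npz')['im'];b=np.load('top0.npz')['im']
save('both0',np.vstack([cv2.resize(a,(800,600))]))
save('topx',cv2.resize(b,(800,600)))
```

```text
(no output)
```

View pics/both0.png

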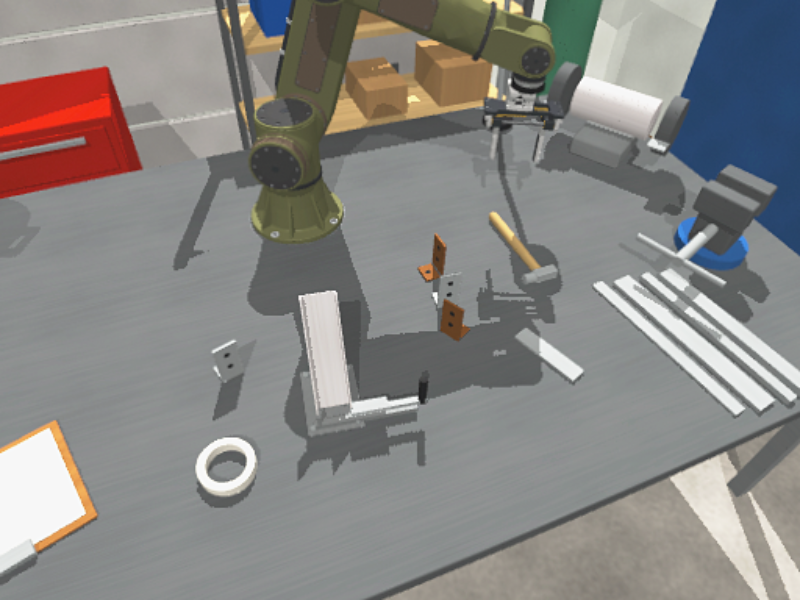

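View pics/topx.png

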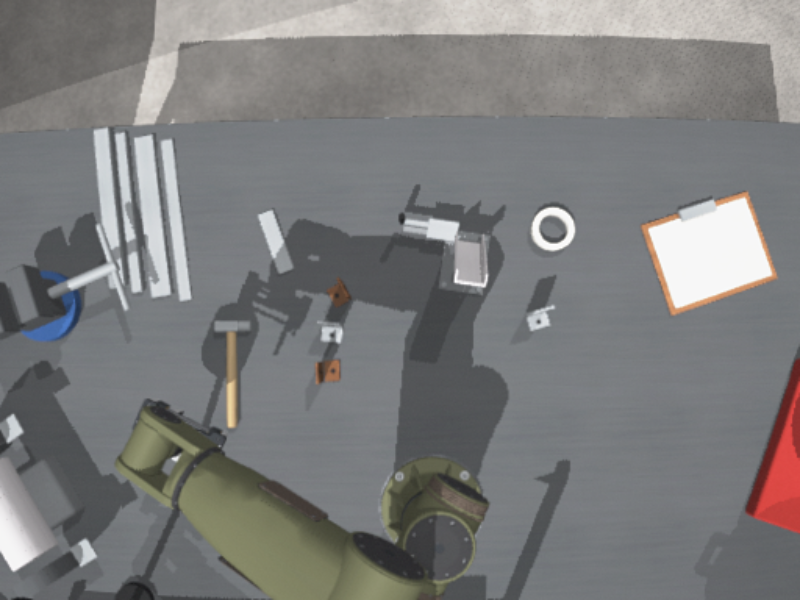

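In the scene picture the bracket candidates are brown at (438,260), brown at (452,320), grey at (448,288) and grey at (228,360). I choose the two grey ones. The black handle is at (423,387) and the trough runs from (320,295) to (335,410). Next I measure from the depth clouds.

Run:
```python
from h import *
big=[]
allP={}
for n in ['scene','top']:
    z=np.load(n+'0.npz');im,d=z['im'],z['d'];P=cloud(n,d)
    hsv=cv2.cvtColor(im,cv2.COLOR_RGB2HSV)
    tab=(np.abs(P[...,2])<.02)&(P[...,0]>.3)&(P[...,0]<.7)&(np.abs(P[...,1])<.4)
    print(n,'table z',np.nanmedian(P[tab][:,2]))
    # trough
    m=(P[...,0]>.45)&(P[...,0]<.75)&(np.abs(P[...,1]+.085)<.08)&(P[...,2]>.06)
    Q=P[m]
    # RANSAC floor plane
    rng=np.random.default_rng(0);best=None
    for _ in range(1500):
        a,b,c=Q[rng.choice(len(Q),3,False)];nn=np.cross(b-a,c-a);l=np.linalg.norm(nn)
        if l<1e-5: continue
        nn/=l; nn*=np.sign(nn[2])
        if not .4<nn[2]<.7: continue
        i=np.abs((Q-a)@nn)<.0025
        if best is None or i.sum()>best.sum(): best=i
    F=Q[best];c=F.mean(0);nn=np.linalg.svd(F-c,full_matrices=False)[2][2];nn*=np.sign(nn[2])
    print(n,'floor',len(F),len(Q),'n',nn,'yaw',np.degrees(np.arctan2(nn[1],nn[0])),'c',c,'slope',np.degrees(np.arccos(nn[2])))
    psi=np.arctan2(nn[1],nn[0]);ex=np.array([np.cos(psi),np.sin(psi),0]);ey=np.array([-ex[1],ex[0],0])
    h=(Q-c)@nn; w=Q@ey; s=Q@np.cross(ey,nn)
    for lo,hi in [(-.003,.003),(.018,.03)]:
        k=(h>lo)&(h<hi); print(' h',lo,hi,k.sum(),'w pct',np.percentile(w[k],[1,5,50,95,99]))
    print(' zmax of floor',np.percentile(F[:,2],[1,99]),'x',np.percentile(F@ex,[1,99]))
    # brackets
    val=hsv[...,2];sat=hsv[...,1]
    for nm,c0 in [('L',(.44,.235)),('R',(.47,-.26))]:
        m=(np.hypot(P[...,0]-c0[0],P[...,1]-c0[1])<.07)&(P[...,2]>.004)&(P[...,2]<.13)&(sat<60)
        B=P[m]; print(nm,len(B),'zmax',np.percentile(B[:,2],98) if len(B) else 0)
        T=B[B[:,2]>.085]
        if len(T)>3:
            c=T.mean(0);_,_,v=np.linalg.svd(T[:,:2]-c[:2],full_matrices=False);print('  top',len(T),c,'dir',np.degrees(np.arctan2(v[0,1],v[0,0])),np.ptp((T[:,:2]-c[:2])@v[0]))
        S=B[(B[:,2]<.012)]
        if len(S)>3: print('  short',len(S),S.mean(0))
    m=(np.hypot(P[...,0]-.685,P[...,1]+.0)<.05)&(P[...,2]>.06)&(val<60)
    H=P[m];print('handle',len(H),H.mean(0) if len(H) else 0, H[:,2].max() if len(H) else 0, np.ptp(H,0) if len(H) else 0)
    np.save(n+'P.npy',P)
for n,(x,y,w,h) in dict(scene=(120,130,190,150)).items():
    im=np.load(n+'0.npz')['im'];save('crop0',cv2.resize(im[y:y+h,x:x+w],(760,600),interpolation=cv2.INTER_CUBIC))
```

```text
scene table z -0.0001471342785207594
scene floor 1219 1713 n [ 0.83155785 -0.13221627  0.53947233] yaw -9.034306547318758 c [ 0.57751572 -0.0830014   0.14750117] slope 57.352274408515704
 h -0.003 0.003 1306 w pct [-0.02085962 -0.01859644  0.0086232   0.03585104  0.03833459]
 h 0.018 0.03 171 w pct [-0.02430208 -0.0240378   0.03874919  0.04148532  0.04183001]
 zmax of floor [0.0614952  0.22893813] x [0.53121915 0.63852184]
L 277 zmax 0.0997895618570105
  top 60 [0.44983557 0.23860821 0.09453967] dir -97.27686488188206 0.04950150215458322
  short 29 [0.43957212 0.22826238 0.00632577]
R 336 zmax 0.10023358688161792
  top 70 [ 0.47738566 -0.25995503  0.09438613] dir 107.50022153693286 0.04817664782971576
  short 35 [ 0.47203076 -0.26453121  0.00734893]
handle 0 0 0 0
top table z 0.001597221512567859
top floor 401 633 n [ 0.83090059 -0.13126821  0.54071514] yaw -8.977563209706439 c [ 0.57035691 -0.08633279  0.15623872] slope 57.26766518648167
 h -0.003 0.003 413 w pct [-0.02497229 -0.02283058  0.00349033  0.0299823   0.03351634]
 h 0.018 0.03 77 w pct [-0.02730176 -0.02686017  0.03726088  0.08789993  0.09577736]
 zmax of floor [0.06535335 0.23274537] x [0.52680322 0.63485661]
L 318 zmax 0.10235189162036756
  top 26 [0.44481883 0.2371289  0.10068117] dir -96.55176141134145 0.047503734299773615
  short 274 [0.43067189 0.23659491 0.00667321]
R 296 zmax 0.10222457292097459
  top 24 [ 0.47127653 -0.26105327  0.10052758] dir 106.9322475261584 0.04632685230902912
  short 252 [ 0.46587301 -0.2610506   0.00674549]
handle 0 0 0 0
```

View pics/crop0.png

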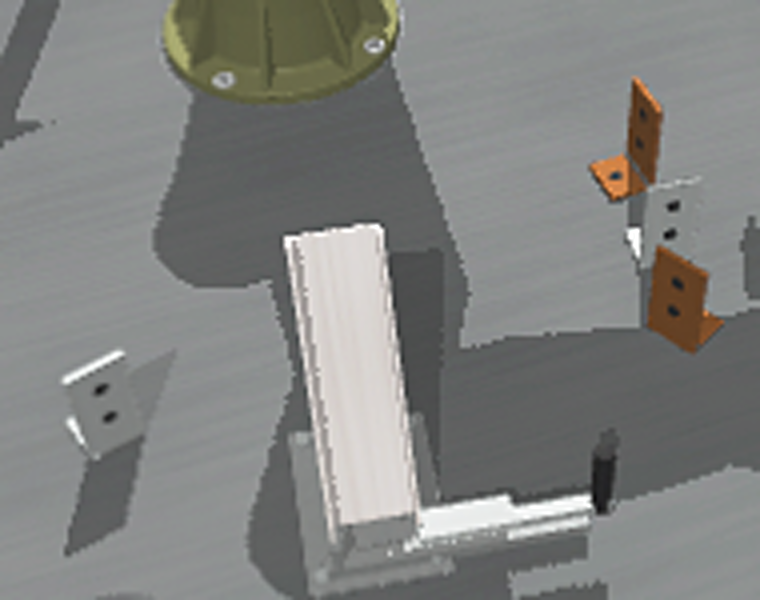

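The crop confirms both grey brackets, L at (672,220) and R at (100,405), with brown look-alikes on either side of L. Next I measure the handle and the short-leg directions.

Run:
```python
from h import *
for n in ['scene','top']:
    P=np.load(n+'P.npy');im=np.load(n+'0.npz')['im'];hsv=cv2.cvtColor(im,cv2.COLOR_RGB2HSV)
    m=(np.hypot(P[...,0]-.685,P[...,1]+.0)<.06)&(P[...,2]>.066)&(P[...,2]<.13)
    H=P[m];print(n,'handle',len(H))
    for lo in np.arange(.066,.12,.009):
        k=H[(H[:,2]>lo)&(H[:,2]<=lo+.009)]
        if len(k): print(round(lo,3),len(k),k.mean(0).round(4),np.ptp(k,0).round(3))
    for nm,c0 in [('L',(.44,.235)),('R',(.47,-.26))]:
        near=(np.hypot(P[...,0]-c0[0],P[...,1]-c0[1])<.06)
        m=near&(P[...,2]>.02)&(P[...,2]<.13)&(hsv[...,1]<60);B=P[m]
        print(nm,'plate',len(B),B.mean(0).round(4),'range',np.percentile(B,[2,98],0).round(3).tolist())
        m=near&(hsv[...,2]>150)&(hsv[...,1]<60)&(P[...,2]<.02);B=P[m]
        print(nm,'short',len(B),B.mean(0).round(4) if len(B) else 0,np.percentile(B,[2,98],0).round(3).tolist() if len(B) else 0)
        br=(np.hypot(P[...,0]-c0[0],P[...,1]-c0[1])<.13)&(hsv[...,1]>120)&(P[...,2]>.003)&(P[...,2]<.13)
        if br.any():
            B=P[br];print('brown',[(s,np.percentile(B[(B[:,0]>.45)==s],[2,98],0).round(3).tolist()) for s in (True,False)])
```

```text
scene handle 28
0.066 23 [ 0.6909 -0.0293  0.0672] [0.013 0.057 0.003]
0.084 1 [0.6956 0.0587 0.0873] [0. 0. 0.]
0.093 1 [0.6941 0.059  0.0953] [0. 0. 0.]
0.102 2 [0.6925 0.0591 0.1054] [0.001 0.    0.004]
0.111 1 [0.6922 0.0589 0.1126] [0. 0. 0.]
L plate 232 [0.4502 0.2375 0.0644] range [[0.444, 0.214, 0.022], [0.455, 0.262, 0.1]]
L short 20 [0.4217 0.2236 0.0041] [[0.4, 0.215, 0.0], [0.472, 0.251, 0.009]]
brown [(True, [[0.513, 0.192, 0.004], [0.554, 0.242, 0.1]]), (False, [[0.314, 0.225, 0.004], [0.36, 0.266, 0.1]])]
R plate 278 [ 0.4782 -0.2605  0.0636] range [[0.468, -0.283, 0.023], [0.485, -0.238, 0.1]]
R short 19 [ 0.4517 -0.2895  0.0027] [[0.433, -0.296, -0.002], [0.485, -0.276, 0.007]]
top handle 39
0.066 35 [ 0.6849 -0.0286  0.0685] [0.016 0.119 0.006]
0.084 1 [0.6845 0.0599 0.09  ] [0. 0. 0.]
0.102 1 [0.6844 0.0599 0.1091] [0. 0. 0.]
0.111 1 [0.687  0.0599 0.114 ] [0. 0. 0.]
L plate 32 [0.4444 0.2351 0.0937] range [[0.441, 0.212, 0.035], [0.448, 0.26, 0.107]]
L short 112 [0.4237 0.2388 0.0077] [[0.405, 0.213, -0.001], [0.44, 0.265, 0.014]]
brown [(True, [[0.509, 0.192, 0.005], [0.536, 0.242, 0.103]]), (False, [[0.313, 0.224, 0.004], [0.356, 0.262, 0.103]])]
R plate 31 [ 0.4703 -0.2577  0.0933] range [[0.462, -0.283, 0.052], [0.479, -0.239, 0.107]]
R short 139 [ 0.4508 -0.2702  0.0068] [[0.429, -0.299, -0.002], [0.481, -0.244, 0.013]]
```

```bash
cat >> h.py <<'E'
def go(target,yaw=None,o=None):
    o=o or telemetry.get_obs();R=Ro.from_euler('xyz',o['eef_rot']).as_matrix()
    s=R.T@(np.array(target)-o['ee_pos']);sp=0 if yaw is None else -((yaw-o['eef_rot'][2]+np.pi)%(2*np.pi)-np.pi)
    print('slide',s.round(4).tolist(),'spin',round(sp,4),'rows',np.ceil(np.linalg.norm(s)/.05),np.ceil(abs(sp)/.15),'q',o['qpos'].round(2),'t',round(o['time_s'],2))
E
python3 - <<'E'
from h import *
print(np.array(cams.camera_info('wrist')['tool_from_camera']).round(3))
go([.66,.05,.45],2.985)
for n in ['scene','top']:
    P=np.load(n+'P.npy')
    m=(np.hypot(P[...,0]-.69,P[...,1]-.07)<.03)&(P[...,2]>.07)&(P[...,2]<.13)
    H=P[m];print(n,len(H),H.mean(0),np.percentile(H,[3,97],0))
E
```

```text
[[ 0.    -0.962 -0.274  0.08 ]
 [ 1.     0.001 -0.001  0.   ]
 [ 0.001 -0.274  0.962  0.02 ]
 [ 0.     0.     0.     1.   ]]
slide [-0.5782, -0.2277, -0.0454] spin -0.2763 rows 13.0 2.0 q [ 1.07  0.3   1.52  0.    1.32 -0.07] t 0.8
scene 71 [0.69696271 0.06483893 0.09991948] [[0.68831664 0.05896912 0.07203419]
 [0.70155134 0.0723039  0.11766212]]
top 25 [0.68786802 0.06506138 0.10787792] [[0.68220914 0.05982677 0.0758381 ]
 [0.69715534 0.07080779 0.1224351 ]]
```

>>> jog_arm(
  rows=[
    {"gripper": 0.05, "slide": [-0.045, -0.018, -0.01], "spin": -0.1},
    {"slide": [-0.09, -0.036, -0.02], "spin": -0.2},
    {"slide": [-0.135, -0.053, -0.045], "spin": -0.276},
    {"slide": [-0.18, -0.07, -0.045], "spin": -0.276},
    {"slide": [-0.225, -0.088, -0.045], "spin": -0.276},
    {"slide": [-0.27, -0.106, -0.045], "spin": -0.276},
    {"slide": [-0.315, -0.124, -0.045], "spin": -0.276},
    {"slide": [-0.36, -0.142, -0.045], "spin": -0.276},
  ],
)

```text
$.rows[1]: bad value
```

```bash
python3 -c "
from h import *
go([.64,.05,.42],2.985)"
```

```text
slide [-0.56, -0.2361, -0.0154] spin -0.2763 rows 13.0 2.0 q [ 1.07  0.3   1.52  0.    1.32 -0.07] t 0.8
```

>>> jog_arm(
  rows=[
    {"gripper": 0.05, "slide": [-0.045, -0.018, -0.01], "spin": -0.1},
    {"gripper": 0.05, "slide": [-0.09, -0.036, -0.02], "spin": -0.2},
    {"gripper": 0.05, "slide": [-0.135, -0.053, -0.03], "spin": -0.276},
    {"gripper": 0.05, "slide": [-0.18, -0.07, -0.03], "spin": -0.276},
    {"gripper": 0.05, "slide": [-0.225, -0.09, -0.03], "spin": -0.276},
    {"gripper": 0.05, "slide": [-0.27, -0.11, -0.03], "spin": -0.276},
    {"gripper": 0.05, "slide": [-0.315, -0.13, -0.03], "spin": -0.276},
    {"gripper": 0.05, "slide": [-0.36, -0.15, -0.03], "spin": -0.276},
  ],
)

```text
time_s: 1.6
ee_pos: [0.4955, 0.2103, 0.4349]
eef_rot: [3.141, 0.0, 2.985]
force: [0.1, -0.2, 0.4]
grip_width: 0.0499
grip_force: 0.0
```

```bash
python3 -c "
from h import *
go([.62,.04,.42],2.985)"
```

```text
slide [-0.1495, -0.1488, 0.0149] spin -0.0002 rows 5.0 1.0 q [ 0.33  0.25  1.51  0.    1.38 -1.08] t 1.6
```

>>> jog_arm(
  rows=[
    {"gripper": 0.05, "slide": [-0.03, -0.03, 0.003], "spin": 0},
    {"gripper": 0.05, "slide": [-0.06, -0.06, 0.006], "spin": 0},
    {"gripper": 0.05, "slide": [-0.09, -0.09, 0.01], "spin": 0},
    {"gripper": 0.05, "slide": [-0.12, -0.12, 0.015], "spin": 0},
    {"gripper": 0.05, "slide": [-0.15, -0.15, 0.015], "spin": 0},
    {"gripper": 0.05, "slide": [-0.15, -0.15, 0.015], "spin": 0},
  ],
)

```text
time_s: 2.2
ee_pos: [0.6211, 0.0367, 0.4186]
eef_rot: [-3.141, -0.001, 2.981]
force: [-0.4, 1.1, 0.3]
grip_width: 0.0498
grip_force: 0.0
```

Run:
```python
from h import *
o=telemetry.get_obs();im,d=cams.camera('wrist');save('w1',im);P=cloud('wrist',d,o);np.save('w1P.npy',P)
m=(np.hypot(P[...,0]-.69,P[...,1]-.068)<.04)&(P[...,2]>.085)&(P[...,2]<.13)
H=P[m];print(len(H),H.mean(0),np.percentile(H,[3,97],0))
T=H[H[:,2]>H[:,2].max()-.006];print('top',len(T),T.mean(0))
print(np.nanmedian(P[np.abs(P[...,2])<.02][:,2]))
```

```text
173 [0.6894282  0.06278278 0.10738728] [[0.68517453 0.0582235  0.08690485]
 [0.69858134 0.06754012 0.11808254]]
top 83 [0.69218506 0.06272201 0.11670927]
-5.9922162116199384e-05
```

View pics/w1.png

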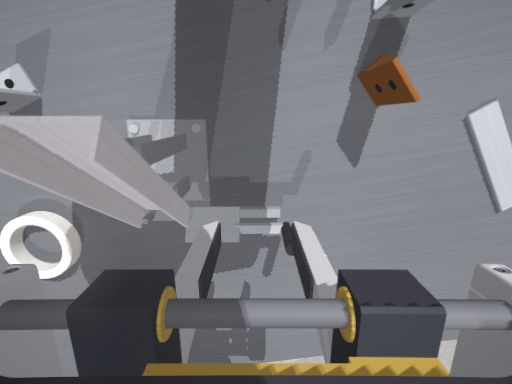

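```bash
python3 -c "
from h import *
go([.692,.063,.285],2.984)"
```

```text
slide [-0.0672, 0.0355, 0.1337] spin -0.0021 rows 4.0 1.0 q [ 0.    0.45  1.28 -0.    1.41 -1.41] t 2.25
```

>>> jog_arm(
  squeeze=15,
  rows=[
    {"gripper": 0.05, "slide": [-0.034, 0.018, 0.0], "spin": 0},
    {"gripper": 0.05, "slide": [-0.067, 0.0355, 0.02], "spin": 0},
    {"gripper": 0.05, "slide": [-0.067, 0.0355, 0.06], "spin": 0},
    {"gripper": 0.05, "slide": [-0.067, 0.0355, 0.1], "spin": 0},
    {"gripper": 0.05, "slide": [-0.067, 0.0355, 0.133], "spin": 0},
    {"gripper": 0.0, "slide": [-0.067, 0.0355, 0.133], "spin": 0},
    {"gripper": 0.0, "slide": [-0.067, 0.0355, 0.133], "spin": 0},
    {"gripper": 0.0, "slide": [-0.067, 0.0355, 0.133], "spin": 0},
  ],
)

```text
time_s: 3.05
ee_pos: [0.6912, 0.0656, 0.2896]
eef_rot: [3.141, 0.004, 2.985]
force: [0.7, 0.6, 0.0]
grip_width: 0.0293
grip_force: 0.0
```

>>> jog_arm(
  rows=[
    {"gripper": 0.0, "slide": [0, 0, 0], "spin": 0},
    {"gripper": 0.0, "slide": [0, -0.01, 0], "spin": 0},
    {"gripper": 0.0, "slide": [0, -0.025, 0], "spin": 0},
    {"gripper": 0.0, "slide": [0, -0.04, 0], "spin": 0},
  ],
)

```text
time_s: 3.45
ee_pos: [0.6848, 0.0251, 0.2885]
eef_rot: [3.141, 0.003, 2.985]
force: [1.0, 2.7, 6.0]
grip_width: 0.0159
grip_force: 15.0
```

>>> jog_arm(
  rows=[
    {"gripper": 0.0, "slide": [0, -0.01, 0], "spin": 0},
    {"gripper": 0.0, "slide": [0, -0.02, 0], "spin": 0},
    {"gripper": 0.0, "slide": [0, -0.024, 0], "spin": 0},
    {"gripper": 0.0, "slide": [0, -0.024, 0], "spin": 0},
  ],
)

```text
time_s: 3.85
ee_pos: [0.6811, 0.0012, 0.2885]
eef_rot: [3.14, 0.003, 2.984]
force: [-0.5, 2.7, 5.5]
grip_width: 0.0154
grip_force: 15.0
```

```bash
python3 -c "
from h import *
o=telemetry.get_obs();print(o['ee_pos'],o['force'], o['ee_pos']@[.157,.988,0])"
```

```text
[0.6810662  0.00123591 0.28853551] [-0.49286789  2.67644496  5.45245904] 0.10814847093994928
```

>>> jog_arm(
  rows=[
    {"gripper": 0.0, "slide": [0, -0.003, 0], "spin": 0},
    {"gripper": 0.0, "slide": [0, -0.006, 0], "spin": 0},
    {"gripper": 0.0, "slide": [0, -0.006, 0], "spin": 0},
  ],
)

```text
time_s: 4.15
ee_pos: [0.6804, -0.0013, 0.2885]
eef_rot: [3.134, 0.004, 2.987]
force: [6.9, 29.4, 3.7]
grip_width: 0.0179
grip_force: 15.0
```

>>> jog_arm(
  rows=[
    {"gripper": 0.0, "slide": [0, 0.005, 0], "spin": 0},
    {"gripper": 0.05, "slide": [0, 0.005, 0], "spin": 0},
    {"gripper": 0.05, "slide": [0, 0.005, 0], "spin": 0},
    {"gripper": 0.05, "slide": [0, 0.005, 0], "spin": 0},
    {"gripper": 0.05, "slide": [0, 0.005, -0.04], "spin": 0},
    {"gripper": 0.05, "slide": [0, 0.005, -0.08], "spin": 0},
    {"gripper": 0.05, "slide": [0.03, 0.03, -0.1], "spin": 0},
    {"gripper": 0.05, "slide": [0.06, 0.06, -0.12], "spin": 0},
  ],
)

```text
time_s: 4.95
ee_pos: [0.6295, 0.0639, 0.4076]
eef_rot: [-3.142, 0.0, 2.982]
force: [1.0, 0.5, -0.1]
grip_width: 0.0499
grip_force: 0.0
```

Run:
```python
from h import *
go([.46,.235,.40],3.02)
P=np.load('w1P.npy');psi=-.157
ey=np.array([.156,.988,0]);nn=np.array([.8313*np.cos(0),-.1317,.540]);nn/=np.linalg.norm(nn)
m=(P[...,0]>.45)&(P[...,0]<.70)&(np.abs(P[...,1]+.085)<.06)&(P[...,2]>.07);Q=P[m]
h=Q@nn;hist,e=np.histogram(h,60);print(len(Q));
for a,b in zip(hist,e): 
    if a>len(Q)/60: k=np.abs(h-b-.5*(e[1]-e[0]))<.003;print(round(b,4),a,np.percentile((Q@ey)[k],[1,50,99]).round(4))
```

```text
slide [0.1945, 0.1421, 0.0075] spin -0.0378 rows 5.0 1.0 q [ 0.04  0.49  1.26 -0.    1.4  -1.37] t 4.95
17754
0.5669 719 [-0.0228  0.0013  0.0408]
0.5702 4398 [-0.0235 -0.0041  0.0409]
0.5734 899 [-0.0238 -0.0219  0.0409]
0.5766 915 [-0.0237 -0.0221  0.041 ]
0.5798 929 [-0.0238 -0.0221  0.041 ]
0.583 934 [-0.0239 -0.0221  0.041 ]
0.5862 931 [-0.0239 -0.0221  0.041 ]
0.5894 949 [-0.0237 -0.022   0.0411]
0.5926 967 [-0.0253 -0.0219  0.041 ]
0.5958 636 [-0.0257 -0.0219  0.041 ]
0.6567 398 [0.0537 0.0603 0.0618]
0.6599 447 [0.0576 0.0607 0.062 ]
0.6631 477 [0.0594 0.061  0.066 ]
0.6759 517 [0.0595 0.0608 0.062 ]
0.6791 581 [0.0594 0.0607 0.062 ]
0.6823 595 [0.0594 0.0607 0.062 ]
0.6855 527 [0.0595 0.0607 0.0619]
```

>>> jog_arm(
  rows=[
    {"gripper": 0.07, "slide": [0.039, 0.028, 0], "spin": -0.038},
    {"gripper": 0.07, "slide": [0.078, 0.056, 0], "spin": -0.038},
    {"gripper": 0.07, "slide": [0.117, 0.085, 0], "spin": -0.038},
    {"gripper": 0.07, "slide": [0.156, 0.113, 0.0], "spin": -0.038},
    {"gripper": 0.07, "slide": [0.195, 0.142, 0.0], "spin": -0.038},
    {"gripper": 0.07, "slide": [0.195, 0.142, 0.0], "spin": -0.038},
  ],
)

```text
time_s: 5.55
ee_pos: [0.4569, 0.2379, 0.4071]
eef_rot: [3.141, -0.0, 3.027]
force: [0.4, -0.2, -0.6]
grip_width: 0.0697
grip_force: 0.0
```

Run:
```python
from h import *
o=telemetry.get_obs();im,d=cams.camera('wrist');save('w2',im);P=cloud('wrist',d,o);np.save('w2P.npy',P)
hsv=cv2.cvtColor(im,cv2.COLOR_RGB2HSV)
near=np.hypot(P[...,0]-.447,P[...,1]-.237)<.065
m=near&(hsv[...,1]<60)
T=P[m&(P[...,2]>.094)&(P[...,2]<.115)];c=T.mean(0);_,_,v=np.linalg.svd(T[:,:2]-c[:2],full_matrices=False)
print('top',len(T),c,np.degrees(np.arctan2(v[0,1],v[0,0])),np.percentile((T[:,:2]-c[:2])@v[0],[1,99]),np.percentile((T[:,:2]-c[:2])@v[1],[1,99]),T[:,2].max())
go([c[0],c[1],.275],3.02)
```

```text
top 309 [0.44766596 0.23776499 0.09924817] 83.43062964704643 [-0.02443194  0.02447279] [-0.00335165  0.00262484] 0.10199254358786569
slide [0.0109, 0.0, 0.1321] spin 0.0058 rows 3.0 1.0 q [ 0.41  0.22  1.61 -0.    1.31 -1.05] t 5.6
```

View pics/w2.png

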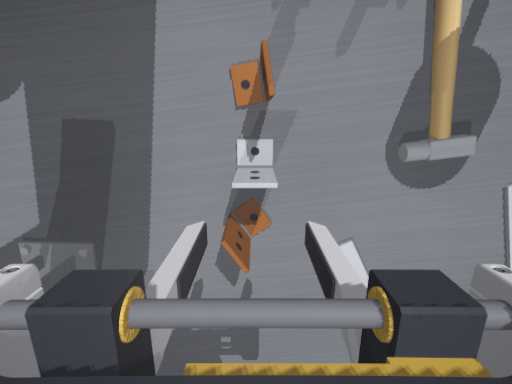

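In the wrist view the grey bracket is at (254,160), with its short leg on the robot side at (255,150), so its yaw is 173°. The browns at (252,80) and (240,240) are clear of the fingers. I grip L across its width.

>>> jog_arm(
  squeeze=30,
  rows=[
    {"gripper": 0.07, "slide": [0.011, 0, 0.03], "spin": -0.002},
    {"gripper": 0.07, "slide": [0.011, 0, 0.07], "spin": -0.002},
    {"gripper": 0.07, "slide": [0.011, 0, 0.11], "spin": -0.002},
    {"gripper": 0.07, "slide": [0.011, 0, 0.137], "spin": -0.002},
    {"gripper": 0.07, "slide": [0.011, 0, 0.137], "spin": -0.002},
    {"gripper": 0.0, "slide": [0.011, 0, 0.137], "spin": -0.002},
    {"gripper": 0.0, "slide": [0.011, 0, 0.137], "spin": -0.002},
    {"gripper": 0.0, "slide": [0.011, 0, 0.137], "spin": -0.002},
  ],
)

```text
time_s: 6.4
ee_pos: [0.4493, 0.2366, 0.2712]
eef_rot: [3.14, 0.002, 3.025]
force: [-0.8, -1.3, -0.6]
grip_width: 0.0499
grip_force: 30.3
```

```bash
python3 -c "
from h import *
o=telemetry.get_obs();print(o['ee_pos'],o['eef_rot'],o['grip_width'],o['grip_force'])"
```

```text
[0.44927764 0.23659873 0.27119618] [3.14021271e+00 2.28516736e-03 3.02453792e+00] 0.04989880107520771 30.31928837299347
```

>>> jog_arm(
  rows=[
    {"gripper": 0.0, "slide": [0, 0, -0.04], "spin": 0},
    {"gripper": 0.0, "slide": [0, 0, -0.085], "spin": 0},
    {"gripper": 0.0, "slide": [0, 0, -0.13], "spin": 0.1},
    {"gripper": 0.0, "slide": [0, 0, -0.175], "spin": 0.24},
    {"gripper": 0.0, "slide": [0, 0, -0.22], "spin": 0.38},
    {"gripper": 0.0, "slide": [0, 0, -0.26], "spin": 0.52},
    {"gripper": 0.0, "slide": [0, 0, -0.295], "spin": 0.66},
    {"gripper": 0.0, "slide": [0, 0, -0.295], "spin": 0.8},
  ],
)

```text
time_s: 7.2
ee_pos: [0.4477, 0.2361, 0.5704]
eef_rot: [3.133, 0.002, 2.219]
force: [0.6, -0.6, -3.7]
grip_width: 0.0499
grip_force: 30.0
```

```bash
python3 -c "
from h import *
o=telemetry.get_obs();print(o['ee_pos'],o['eef_rot'],o['grip_width'],o['grip_force'])
go([.5,.05,.565],-.157)"
```

```text
[0.44769729 0.23612709 0.57035259] [3.13329230e+00 2.04171715e-03 2.21908386e+00] 0.04991626159929967 29.96617466211319
slide [-0.1799, -0.0707, 0.0051] spin 2.3761 rows 4.0 16.0 q [ 0.41  0.13  1.35 -0.    1.65 -0.24] t 7.2
```

>>> jog_arm(
  rows=[
    {"gripper": 0.0, "slide": [-0.025, -0.01, 0], "spin": 0.14},
    {"gripper": 0.0, "slide": [-0.05, -0.02, 0], "spin": 0.28},
    {"gripper": 0.0, "slide": [-0.075, -0.03, 0], "spin": 0.42},
    {"gripper": 0.0, "slide": [-0.1, -0.04, 0], "spin": 0.56},
    {"gripper": 0.0, "slide": [-0.125, -0.05, 0], "spin": 0.7},
    {"gripper": 0.0, "slide": [-0.15, -0.06, 0], "spin": 0.84},
    {"gripper": 0.0, "slide": [-0.18, -0.07, 0], "spin": 0.98},
    {"gripper": 0.0, "slide": [-0.18, -0.07, 0.0], "spin": 1.12},
  ],
)

```text
time_s: 8.0
ee_pos: [0.5031, 0.0486, 0.5651]
eef_rot: [3.141, 0.0, 1.096]
force: [0.1, 0.6, -3.8]
grip_width: 0.0498
grip_force: 30.0
```

```bash
python3 -c "
from h import *
go([.5445,-.0781,.565],-.157)"
```

```text
slide [-0.0937, 0.0947, 0.0002] spin 1.2531 rows 3.0 9.0 q [ 0.02  0.13  1.36 -0.    1.65  0.5 ] t 8.0
```

>>> jog_arm(
  rows=[
    {"gripper": 0.0, "slide": [-0.012, 0.012, 0], "spin": 0.14},
    {"gripper": 0.0, "slide": [-0.024, 0.024, 0], "spin": 0.28},
    {"gripper": 0.0, "slide": [-0.036, 0.036, 0], "spin": 0.42},
    {"gripper": 0.0, "slide": [-0.048, 0.048, 0], "spin": 0.56},
    {"gripper": 0.0, "slide": [-0.06, 0.06, 0], "spin": 0.7},
    {"gripper": 0.0, "slide": [-0.072, 0.072, 0], "spin": 0.84},
    {"gripper": 0.0, "slide": [-0.084, 0.084, 0], "spin": 0.98},
    {"gripper": 0.0, "slide": [-0.094, 0.095, 0.0], "spin": 1.12},
  ],
)

```text
time_s: 8.8
ee_pos: [0.5452, -0.0762, 0.5654]
eef_rot: [3.141, -0.001, -0.021]
force: [0.4, -0.2, -2.7]
grip_width: 0.0497
grip_force: 30.0
```

>>> jog_arm(
  rows=[
    {"gripper": 0.0, "slide": [0, 0, 0], "spin": 0.133},
    {"gripper": 0.0, "slide": [0, 0, 0], "spin": 0.133},
  ],
)

```text
time_s: 9.0
ee_pos: [0.5452, -0.0758, 0.5651]
eef_rot: [3.142, -0.0, -0.151]
force: [0.0, 0.5, -2.0]
grip_width: 0.0498
grip_force: 30.0
```

Run:
```python
from h import *
go([.5445,-.0781,.478],-.157)
o=telemetry.get_obs();print(o['ee_pos'],o['eef_rot'])
im,d=cams.camera('scene');P=cloud('scene',d);save('s3',cv2.resize(im[120:280,150:300],(600,640))[:600])
ey=np.array([.156,.988,0]);ex=np.array([.988,-.156,0])
m=(np.hypot(P[...,0]-.545,P[...,1]+.078)<.1)&(P[...,2]>.255)&(P[...,2]<.36);B=P[m]
w=B@ey;x=B@ex;print(len(B),np.percentile(w,[1,50,99]),B[:,2].min(),B[:,2].max())
for lo in np.arange(.255,.36,.012):
    k=(B[:,2]>=lo)&(B[:,2]<lo+.012); 
    if k.any(): print(round(lo,3),k.sum(),np.percentile(w[k],[2,98]).round(4),np.percentile(x[k],[2,98]).round(4))
```

```text
slide [-0.0003, 0.0024, 0.0871] spin 0.0061 rows 2.0 1.0 q [-0.2   0.24  1.24 -0.    1.67  1.52] t 9.0
[ 0.5451595  -0.07576102  0.56511433] [ 3.14156597e+00 -3.28981212e-04 -1.50929094e-01]
586 [-0.01408655  0.01050816  0.03505326] 0.29345156759449614 0.3599436138088168
0.291 255 [-0.0136  0.0349] [0.5553 0.5952]
0.303 65 [-0.0133  0.0334] [0.5527 0.5586]
0.315 70 [-0.0125  0.0342] [0.5532 0.5575]
0.327 71 [-0.0136  0.0351] [0.5528 0.5575]
0.339 70 [-0.0136  0.0335] [0.5522 0.5573]
0.351 55 [-0.0133  0.034 ] [0.5525 0.557 ]
```

View pics/s3.png

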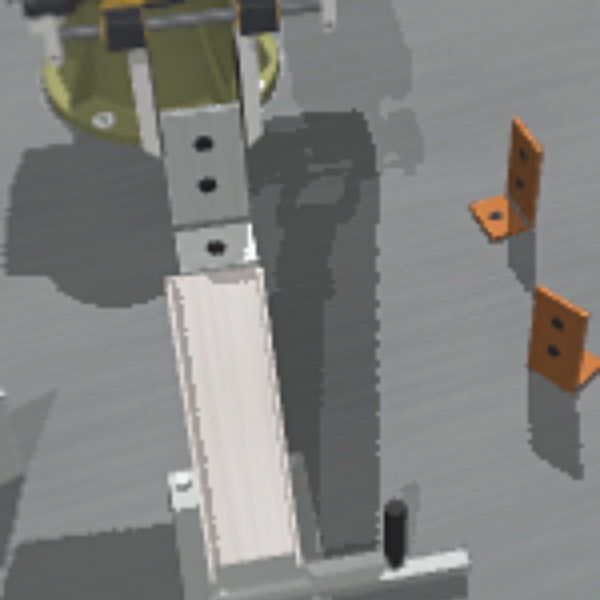

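The scene view shows the bracket held upright over the mouth with its short leg at (215,248) pointing downhill, and the gate shut. I lower it now.

>>> jog_arm(
  rows=[
    {"gripper": 0.0, "slide": [-0.001, 0.0022, 0.0], "spin": 0.006},
    {"gripper": 0.0, "slide": [-0.001, 0.0022, 0.03], "spin": 0.006},
    {"gripper": 0.0, "slide": [-0.001, 0.0022, 0.06], "spin": 0.006},
    {"gripper": 0.0, "slide": [-0.001, 0.0022, 0.082], "spin": 0.006},
    {"gripper": 0.0, "slide": [-0.001, 0.0022, 0.088], "spin": 0.006},
    {"gripper": 0.0, "slide": [-0.001, 0.0022, 0.088], "spin": 0.006},
  ],
)

```text
time_s: 9.65
ee_pos: [0.5441, -0.0774, 0.4768]
eef_rot: [3.142, 0.0, -0.153]
force: [0.7, -1.0, -1.6]
grip_width: 0.0497
grip_force: 30.0
```

>>> jog_arm(
  squeeze=10,
  rows=[
    {"gripper": 0.0, "slide": [0, 0, 0.003], "spin": 0},
    {"gripper": 0.0, "slide": [0, 0, 0.006], "spin": 0},
    {"gripper": 0.0, "slide": [0, 0, 0.009], "spin": 0},
  ],
)

```text
time_s: 9.95
ee_pos: [0.5441, -0.0775, 0.4683]
eef_rot: [3.141, -0.002, -0.154]
force: [1.1, -0.3, -0.8]
grip_width: 0.05
grip_force: 10.0
```

Run:
```python
from h import *
o=telemetry.get_obs();print(o['ee_pos'],o['eef_rot'],o['force'])
P=cloud('scene',cams.camera('scene')[1])
ey=np.array([.156,.988,0]);ex=np.array([.988,-.156,0])
B=P[(np.hypot(P[...,0]-.545,P[...,1]+.078)<.03)&(P[...,2]>.22)&(P[...,2]<.32)]
w=B@ey;x=B@ex
for lo in np.arange(.22,.3,.01):
    k=(B[:,2]>=lo)&(B[:,2]<lo+.01)
    if k.any(): print(round(lo,3),k.sum(),np.percentile(w[k],[2,98]).round(4),np.percentile(x[k],[2,50,98]).round(4))
```

```text
[ 0.54413845 -0.07749298  0.46830961] [ 3.14147963e+00 -1.81683019e-03 -1.53942687e-01] [ 1.14600315 -0.31550368 -0.83899121]
0.22 51 [-0.0167  0.0332] [0.5342 0.5565 0.5589]
0.23 47 [-0.0152  0.0338] [0.5531 0.5565 0.5601]
0.24 48 [-0.0145  0.0318] [0.5532 0.556  0.559 ]
0.25 49 [-0.0138  0.0324] [0.5534 0.5557 0.5572]
0.26 51 [-0.0152  0.0334] [0.5527 0.5551 0.5577]
0.27 62 [-0.0192  0.0358] [0.5538 0.5555 0.5602]
0.28 61 [-0.0188  0.0343] [0.5517 0.5551 0.5596]
0.29 74 [-0.0193  0.0348] [0.5488 0.5541 0.559 ]
```

>>> jog_arm(
  rows=[
    {"gripper": 0.0, "slide": [0, 0, 0.003], "spin": 0},
    {"gripper": 0.0, "slide": [0, 0, 0.006], "spin": 0},
    {"gripper": 0.07, "slide": [0, 0, 0.006], "spin": 0},
    {"gripper": 0.07, "slide": [0, 0, 0.006], "spin": 0},
    {"gripper": 0.07, "slide": [0, 0, 0.006], "spin": 0},
    {"gripper": 0.07, "slide": [0, 0, 0.006], "spin": 0},
    {"gripper": 0.07, "slide": [0, 0, 0.006], "spin": 0},
  ],
)

```text
time_s: 10.7
ee_pos: [0.5441, -0.0775, 0.4617]
eef_rot: [3.142, -0.0, -0.154]
force: [-0.1, -0.1, 0.1]
grip_width: 0.0698
grip_force: 0.0
```

Run:
```python
from h import *
go([.53,-.1,.55],.1)
im,d=cams.camera('scene');P=cloud('scene',d);save('s4',cv2.resize(im[160:290,170:290],(600,600)))
```

```text
slide [-0.0105, 0.0244, -0.0883] spin -0.2542 rows 2.0 2.0 q [-0.21  0.26  1.44 -0.    1.44  1.52] t 10.7
```

View pics/s4.png

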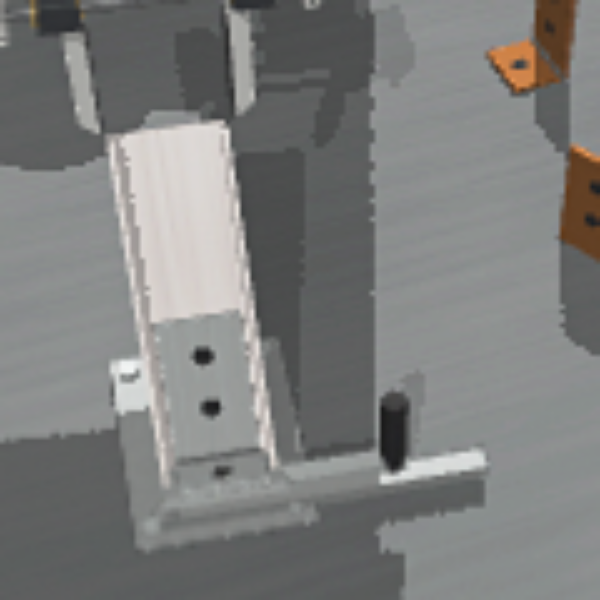

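The first bracket lies flat, holes at (203,356) and (211,407), with its short leg at (222,470) against the gate. Next I move to bracket R.

```bash
python3 -c "
from h import *
go([.475,-.26,.41],.297)"
```

```text
slide [-0.0402, 0.191, 0.0517] spin -0.4512 rows 5.0 4.0 q [-0.21  0.26  1.44 -0.    1.44  1.52] t 10.75
```

>>> jog_arm(
  rows=[
    {"gripper": 0.07, "slide": [0, 0, -0.03], "spin": 0},
    {"gripper": 0.07, "slide": [0, 0, -0.07], "spin": 0},
    {"gripper": 0.07, "slide": [-0.01, 0.035, -0.07], "spin": -0.12},
    {"gripper": 0.07, "slide": [-0.02, 0.07, -0.07], "spin": -0.24},
    {"gripper": 0.07, "slide": [-0.03, 0.11, -0.05], "spin": -0.36},
    {"gripper": 0.07, "slide": [-0.04, 0.15, -0.01], "spin": -0.45},
    {"gripper": 0.07, "slide": [-0.04, 0.19, 0.03], "spin": -0.451},
    {"gripper": 0.07, "slide": [-0.04, 0.191, 0.05], "spin": -0.451},
  ],
)

```text
time_s: 11.55
ee_pos: [0.4741, -0.2625, 0.4099]
eef_rot: [-3.141, 0.001, 0.295]
force: [0.7, 0.2, -1.2]
grip_width: 0.0702
grip_force: 0.0
```

Run:
```python
from h import *
o=telemetry.get_obs();im,d=cams.camera('wrist');save('w5',im);P=cloud('wrist',d,o)
print(o['ee_pos'],o['eef_rot'])
hsv=cv2.cvtColor(im,cv2.COLOR_RGB2HSV)
near=np.hypot(P[...,0]-.474,P[...,1]+.26)<.065
T=P[near&(hsv[...,1]<60)&(P[...,2]>.094)&(P[...,2]<.115)];c=T.mean(0);_,_,v=np.linalg.svd(T[:,:2]-c[:2],full_matrices=False)
print('top',len(T),c,np.degrees(np.arctan2(v[0,1],v[0,0])),np.percentile((T[:,:2]-c[:2])@v[0],[1,99]),np.percentile((T[:,:2]-c[:2])@v[1],[1,99]),T[:,2].max())
a=np.arctan2(v[0,1],v[0,0])%np.pi
go([c[0],c[1],.27],a-np.pi/2)
```

```text
[ 0.47407    -0.26249789  0.40994625] [-3.14147172e+00  6.09788040e-04  2.94599325e-01]
top 281 [ 0.47518195 -0.26111471  0.09929192] -74.25147598461767 [-0.02481361  0.02379497] [-0.00251138  0.00364042] 0.10193026217537354
slide [0.0023, -0.0003, 0.1352] spin 0.0193 rows 3.0 1.0 q [-0.57  0.28  1.54 -0.    1.32  0.7 ] t 11.6
```

View pics/w5.png

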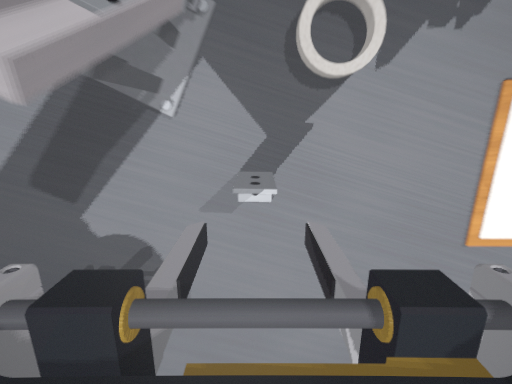

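The wrist view shows R upright at (255,185) with its short leg at (255,198) on the robot side. I grip it.

>>> jog_arm(
  squeeze=30,
  rows=[
    {"gripper": 0.07, "slide": [0.002, 0, 0.03], "spin": 0.019},
    {"gripper": 0.07, "slide": [0.002, 0, 0.07], "spin": 0.019},
    {"gripper": 0.07, "slide": [0.002, 0, 0.11], "spin": 0.019},
    {"gripper": 0.07, "slide": [0.002, 0, 0.139], "spin": 0.019},
    {"gripper": 0.07, "slide": [0.002, 0, 0.139], "spin": 0.019},
    {"gripper": 0.0, "slide": [0.002, 0, 0.139], "spin": 0.019},
    {"gripper": 0.0, "slide": [0.002, 0, 0.139], "spin": 0.019},
    {"gripper": 0.0, "slide": [0.002, 0, 0.139], "spin": 0.019},
  ],
)

```text
time_s: 12.4
ee_pos: [0.4775, -0.2596, 0.2745]
eef_rot: [3.14, -0.002, 0.278]
force: [0.0, 2.5, 4.9]
grip_width: 0.0494
grip_force: 30.0
```

>>> jog_arm(
  rows=[
    {"gripper": 0.0, "slide": [0, 0, -0.04], "spin": 0},
    {"gripper": 0.0, "slide": [0, 0, -0.085], "spin": -0.14},
    {"gripper": 0.0, "slide": [0, 0, -0.13], "spin": -0.28},
    {"gripper": 0.0, "slide": [0, 0, -0.175], "spin": -0.42},
    {"gripper": 0.0, "slide": [0, 0, -0.22], "spin": -0.56},
    {"gripper": 0.0, "slide": [0, 0, -0.26], "spin": -0.7},
    {"gripper": 0.0, "slide": [0, 0, -0.295], "spin": -0.84},
    {"gripper": 0.0, "slide": [0, 0, -0.295], "spin": -0.98},
  ],
)

```text
time_s: 13.2
ee_pos: [0.476, -0.2587, 0.5737]
eef_rot: [3.133, 0.002, 1.264]
force: [0.2, 0.4, -2.3]
grip_width: 0.0498
grip_force: 30.0
```

```bash
python3 -c "
from h import *
go([.5445,-.0781,.565],2.985)"
```

```text
slide [0.1929, 0.0106, 0.0083] spin -1.7214 rows 4.0 12.0 q [-0.57  0.22  1.24  0.    1.67 -0.26] t 13.2
```

>>> jog_arm(
  rows=[
    {"gripper": 0.0, "slide": [0.015, 0.001, 0], "spin": -0.14},
    {"gripper": 0.0, "slide": [0.04, 0.002, 0], "spin": -0.28},
    {"gripper": 0.0, "slide": [0.065, 0.003, 0], "spin": -0.42},
    {"gripper": 0.0, "slide": [0.09, 0.005, 0], "spin": -0.56},
    {"gripper": 0.0, "slide": [0.115, 0.006, 0], "spin": -0.7},
    {"gripper": 0.0, "slide": [0.14, 0.008, 0], "spin": -0.84},
    {"gripper": 0.0, "slide": [0.17, 0.009, 0], "spin": -0.98},
    {"gripper": 0.0, "slide": [0.193, 0.0106, 0.004], "spin": -1.12},
  ],
)

```text
time_s: 14.0
ee_pos: [0.5465, -0.0776, 0.5649]
eef_rot: [3.141, 0.001, 2.384]
force: [-0.1, 0.2, -1.6]
grip_width: 0.0492
grip_force: 30.0
```

>>> jog_arm(
  rows=[
    {"gripper": 0.0, "slide": [0, 0, 0], "spin": -0.14},
    {"gripper": 0.0, "slide": [0, 0, 0], "spin": -0.28},
    {"gripper": 0.0, "slide": [0, 0, 0], "spin": -0.42},
    {"gripper": 0.0, "slide": [0, 0, 0], "spin": -0.56},
    {"gripper": 0.0, "slide": [0, 0, 0], "spin": -0.601},
    {"gripper": 0.0, "slide": [0, 0, 0], "spin": -0.601},
  ],
)

```text
time_s: 14.6
ee_pos: [0.5463, -0.079, 0.5644]
eef_rot: [-3.142, 0.001, 2.979]
force: [-1.2, -0.2, -2.8]
grip_width: 0.0496
grip_force: 30.0
```

Run:
```python
from h import *
o=telemetry.get_obs();print(o['ee_pos'],o['eef_rot'])
go([.5441,-.0778,.4793],2.985)
P=cloud('scene',cams.camera('scene')[1])
ey=np.array([.156,.988,0]);ex=np.array([.988,-.156,0])
B=P[(np.hypot(P[...,0]-.545,P[...,1]+.078)<.1)&(P[...,2]>.255)&(P[...,2]<.36)]
w=B@ey;x=B@ex
for lo in np.arange(.255,.36,.012):
    k=(B[:,2]>=lo)&(B[:,2]<lo+.012)
    if k.any(): print(round(lo,3),k.sum(),np.percentile(w[k],[2,98]).round(4),np.percentile(x[k],[2,98]).round(4))
```

```text
[ 0.54627283 -0.07901936  0.56438872] [-3.14154702e+00  7.28770879e-04  2.97927421e+00]
slide [0.0024, 0.0009, 0.0851] spin -0.0057 rows 2.0 1.0 q [-0.21  0.24  1.23 -0.    1.67 -1.62] t 14.6
0.279 4 [-0.0006  0.031 ] [0.5959 0.5975]
0.291 272 [-0.017  0.031] [0.5577 0.5987]
0.303 66 [-0.0162  0.03  ] [0.5568 0.5609]
0.315 68 [-0.0167  0.0311] [0.5572 0.5613]
0.327 69 [-0.0165  0.0318] [0.5565 0.5618]
0.339 71 [-0.0154  0.0317] [0.5561 0.5613]
0.351 58 [-0.0165  0.0309] [0.5564 0.5619]
```

>>> jog_arm(
  rows=[
    {"gripper": 0.0, "slide": [0.004, 0.0012, 0.0], "spin": -0.006},
    {"gripper": 0.0, "slide": [0.004, 0.0012, 0.03], "spin": -0.006},
    {"gripper": 0.0, "slide": [0.004, 0.0012, 0.06], "spin": -0.006},
    {"gripper": 0.0, "slide": [0.004, 0.0012, 0.08], "spin": -0.006},
    {"gripper": 0.0, "slide": [0.004, 0.0012, 0.085], "spin": -0.006},
    {"gripper": 0.0, "slide": [0.004, 0.0012, 0.085], "spin": -0.006},
  ],
)

```text
time_s: 15.25
ee_pos: [0.5428, -0.0773, 0.4789]
eef_rot: [3.142, -0.0, 2.984]
force: [0.4, 0.4, -2.6]
grip_width: 0.0499
grip_force: 30.0
```

>>> jog_arm(
  squeeze=10,
  rows=[
    {"gripper": 0.0, "slide": [0, 0, 0.003], "spin": 0},
    {"gripper": 0.0, "slide": [0, 0, 0.006], "spin": 0},
    {"gripper": 0.0, "slide": [0, 0, 0.009], "spin": 0},
    {"gripper": 0.0, "slide": [0, 0, 0.012], "spin": 0},
  ],
)

```text
time_s: 15.65
ee_pos: [0.5429, -0.0773, 0.467]
eef_rot: [-3.142, 0.001, 2.985]
force: [1.3, 0.1, -0.4]
grip_width: 0.0497
grip_force: 10.0
```

Run:
```python
from h import *
o=telemetry.get_obs();print(o['ee_pos'],o['eef_rot'],o['force'])
P=cloud('scene',cams.camera('scene')[1])
ey=np.array([.156,.988,0]);ex=np.array([.988,-.156,0])
B=P[(np.hypot(P[...,0]-.545,P[...,1]+.078)<.03)&(P[...,2]>.22)&(P[...,2]<.32)]
w=B@ey;x=B@ex
for lo in np.arange(.22,.3,.02):
    k=(B[:,2]>=lo)&(B[:,2]<lo+.02)
    if k.any(): print(round(lo,3),k.sum(),np.percentile(w[k],[2,98]).round(4),np.percentile(x[k],[2,50,98]).round(4))
```

```text
[ 0.54294985 -0.0773021   0.46695925] [-3.14152344e+00  1.24082576e-03  2.98474220e+00] [ 1.33316978  0.11483295 -0.42432362]
0.22 95 [-0.0161  0.033 ] [0.553  0.5586 0.5612]
0.24 103 [-0.0148  0.0325] [0.5545 0.5575 0.56  ]
0.26 119 [-0.019   0.0351] [0.5535 0.5565 0.5594]
0.28 111 [-0.0198  0.0362] [0.5478 0.555  0.5587]
```

Centred and touching. I release it.

>>> jog_arm(
  rows=[
    {"gripper": 0.0, "slide": [0, 0, 0.003], "spin": 0},
    {"gripper": 0.07, "slide": [0, 0, 0.003], "spin": 0},
    {"gripper": 0.07, "slide": [0, 0, 0.003], "spin": 0},
    {"gripper": 0.07, "slide": [0, 0, 0.003], "spin": 0},
    {"gripper": 0.07, "slide": [0, 0, 0.003], "spin": 0},
    {"gripper": 0.07, "slide": [0, 0, 0.003], "spin": 0},
    {"gripper": 0.07, "slide": [0, 0, -0.03], "spin": 0},
    {"gripper": 0.07, "slide": [0, 0, -0.07], "spin": 0},
  ],
)

```text
time_s: 16.5
ee_pos: [0.543, -0.0773, 0.5364]
eef_rot: [3.141, -0.003, 2.985]
force: [1.2, -0.5, 1.0]
grip_width: 0.0698
grip_force: 0.0
```

Run:
```python
from h import *
im,d=cams.camera('scene');P=cloud('scene',d);save('s6',cv2.resize(im[160:290,170:290],(600,600)))
ey=np.array([.156,.988,0]);nn=np.array([.8313,-.1317,.540]);nn/=np.linalg.norm(nn);tx=np.cross(ey,nn)
m=np.array([.531*.988+.008*.156,-.531*.156+.008*.988,.23])
Q=P.reshape(-1,3)-m;x,y,z=Q@tx,Q@ey,Q@nn
for a in np.arange(0,.235,.01):
    k=(x>a)&(x<a+.01)&(np.abs(y)<.02)&(z>-.02)&(z<.08)
    if k.any(): print(round(a,2),k.sum(),np.percentile(z[k],[10,50,90]).round(4))
```

```text
0.0 50 [-0.0038 -0.001   0.0017]
0.01 50 [-0.0029 -0.0005  0.0014]
0.02 58 [-0.0012  0.0055  0.0073]
0.03 49 [0.0023 0.0045 0.0075]
0.04 50 [0.0031 0.0057 0.0082]
0.05 49 [0.0037 0.0057 0.0074]
0.06 47 [0.0032 0.0048 0.0069]
0.07 52 [0.0027 0.0056 0.0077]
0.08 47 [0.0035 0.0058 0.0072]
0.09 45 [0.0029 0.0058 0.0077]
0.1 46 [0.0039 0.0059 0.0078]
0.11 116 [0.0053 0.0245 0.0445]
0.12 5 [0.0421 0.0432 0.0445]
0.13 21 [0.0036 0.0057 0.009 ]
0.14 46 [0.0032 0.0058 0.0077]
0.15 44 [0.0034 0.0056 0.0081]
0.16 45 [0.0038 0.0056 0.0082]
0.17 43 [0.0032 0.0055 0.007 ]
0.18 48 [0.0034 0.0058 0.0084]
0.19 42 [0.003  0.0056 0.0084]
0.2 41 [0.0039 0.0057 0.0073]
0.21 125 [0.006  0.0242 0.0448]
0.22 34 [0.0422 0.0437 0.0455]
```

View pics/s6.png

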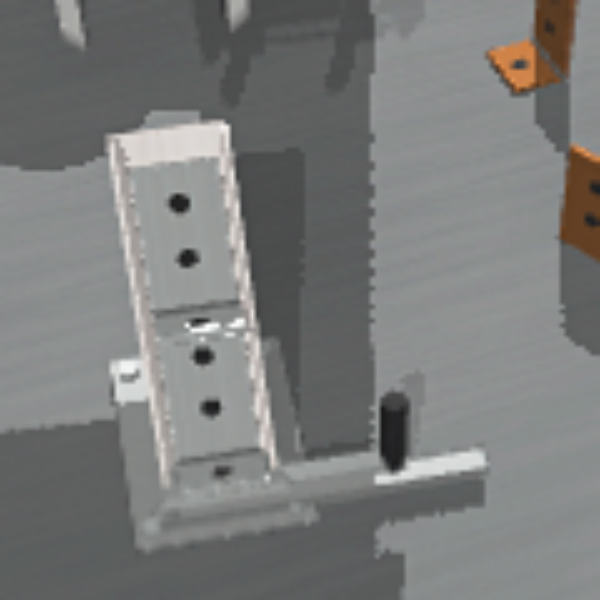

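Both brackets lie flat: the second is at (185,230) with its short leg at (200,322), right behind the first. Both long legs measure 6 mm above the floor, and the trough positions come out at about 221 mm and 121 mm. The gripper is clear, so I hand in.

```bash
python3 -c "
from h import *
print(workorder.hand_in())"
```

```text
the job is handed in; nothing more can be done
None
```

I shut the gate and loaded both brackets flat in the chute, short legs downhill, the first against the gate and the second right behind it; the job is handed in, but the hand-in returned no verdict.

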